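Bring the pepper mill round on the spice carousel and hold the brake on

ROBOT

A 6-joint arm with a two-finger parallel gripper is mounted at the origin on a cart in front of the work surface, level with it; the furniture and walls round the work are solid. World frame = base frame: x ahead of the robot, y to its left, z up, the work surface at z = 0. Lengths are in mm, angles in rad, forces in N, time in s.
With the tool pointing down it reaches from about 275 to 750 mm from the base axis. Payload 10.2 kg.
Tool frame: the origin (TCP) lies at the very end of the fingers, on their centre line; the grasp point (between the pads) lies 19 mm behind it; z points along the fingers, y is the line along which they close (so a half turn about z gives the same grasp; the last joint's range is limited). The gripper opens to 85 mm and grips with 20 to 120 N. Pads are 22 mm wide; open, the fingers measure 114 mm over their backs; the gripper's body (76 mm by 85 mm) begins 54 mm behind the grasp point. The pads swing forward as they close: fully open they stand 13 mm farther back than shut.
Start: joints at [1.017, 0.313, 1.498, -0, 1.331, -0.223], TCP at [170.533, 496.538, 231.294] pointing down, gripper open.
Joint ranges: [-2.94, 2.94], [-0.97, 2.17], [0.19, 2.56], [-1.23, 4.37], [0.02, 3.11], [-2.88, 2.88]. Speed limits (rad/s): [2.39, 2.39, 3.01, 3.14, 3.14, 3.14].

INTERFACE

Orientations are given as a unit quaternion [w, x, y, z].
In Python, from rig import ctrl gives the robot as it stands.
- The arm moves only by the shell command python3 -m pendant 'ROWS' [FORCE]. ROWS is JSON, a list that holds one entry, the list of rows, each a list of 5 numbers: the shift along the tool's x, y, z normalised to -1 to 1, where 1 is 200 mm, then the turn about the tool's z normalised to -1 to 1, where 1 is pi rad, then the opening, from 0 (shut) to 1 (fully open). In form: [[[dx, dy, dz, spin, hand], ...]]. A call has 1 to 12 rows; each row is the pose to reach, as a shift and turn from the pose commanded when the call began, along the tool's axes at that moment, turning the shorter way round; what a row does not reach only later rows make up. A row lasts 1/10 s, in which the tool goes at most 50 mm and 8.59 degrees, less where a joint would pass 70% of its speed; a pose out of reach is approached as far as the arm can. A call with a number of a shift or a turn outside -1 to 1 is refused whole. A call with a gripper value outside its range is refused whole. The fingers move at their own pace and stop on an object; FORCE is the grip in N (left out, the last holds). Time passes only in rows, so rows that repeat a pose let the fingers close. It gives the time, the measured TCP pose, the force, the opening and the grip force at its end, in the units of the state.
- ctrl.sense(): the state, without advancing time (a new reading comes with each control period).
- ctrl.capture(name): name is "side" or "top"; returns (picture, depth): 384x512x3 uint8, blue, green, red; 384x512 float32, mm along the optical axis (not along the pixel's ray), 0 where there is no reading.
- ctrl.get_calibration(name): a dict with "K" (3x3 intrinsics, pixels), "origin" and "rotation" of the camera in the world. Camera axes: x right, y down, z forward; pixel columns grow to the right and rows downward; lengths in mm; the calibration is good to about 2 mm. A picture is of the moment at which its call begins. get_calibration takes no time and is no camera call.
- ctrl.finish_job(): hands the job in; it is judged then, once.
The state is a dict: "time_s": time; "joints": joint angles; "dq": joint speeds; "tau": joint torques, N m; "eef_pos": TCP position; "ee_rot": TCP orientation; "force": force on the tool from outside, world axes, zero at the start; "wrist_torque": the same for the moment, N m; "grip_width": opening from 0.0 (shut) to 1.0 (fully open); "grip_force": force on a finger pad.
Only numpy, scipy, OpenCV 4.12 (cv2) and the standard library are available. Lean on these libraries where they do the work, as an engineer would, in place of code of your own. Each camera call takes 0.05 s, during which the arm holds its last target. There are 200 camera calls.

TASK

Gently turn the spice carousel until its wooden pepper mill stands in the middle of the opening in its guard rail, leaving the sprung brake knob on top of the post up while the turntable goes round; then push that knob fully down and keep it down, so that the turntable is braked for someone to take the mill. The jars stay upright in their cups throughout and the other things on the worktop stay where they are. The program finishes while the hand is still holding the knob down, with the mill at the opening and the turntable still.

Things in the scene. Friction and masses are not known exactly. Their poses are not given: they have to be found in the camera images.
- knob_centre (a point): centre of the round black fluted knob on top of the steel post at the carousel's axis: 47 mm across, 34 mm high (this point is at half its height), gripped from above at any yaw. With the brake off it is 212 mm above the worktop. The knob is keyed to the turntable: turning it turns the turntable. All else on the carousel, the mill too, ends 182 mm or less above the worktop.
- brake_knob (a joint): how far the knob is pushed down, in m: 0 = up, brake off; a spring pushes it up with about 2 N, rising to about 4.6 N at 7 mm, where the brake shoe meets the drum in the base. Fully down is about 0.007, and then the turntable is braked by friction. It springs up when let go.
- turntable (a joint): angle of the turntable in rad, anticlockwise from above, 0 wherever it stood at the start. It runs freely without end stops, with a light friction of about 0.03 N m, and stays where it is left. The jars stand loose on it: they rock at sharp starts and stops and fall over above about 2 rad/s.
- front_place (a point): fixed point of the carousel's base, 98 mm from the axis, in the middle of the opening of the guard rail; the jar at the front has its centre here in plan
- carousel_base: fixed wooden disc, 308 mm across, under the turntable; origin on the axis at the worktop, its -x axis points to the middle of the opening of the steel wire guard rail. The rail is 71 mm high, 147 mm from the axis; the opening is 76 degrees wide and looks roughly towards the robot, turned up to 0.35 rad either way.
- pepper_mill_centre (a point): centre (half-way up) of the turned wooden pepper mill, 58 mm across and 150 mm high, the tallest thing on the turntable. It stands loose in one of five shallow steel cups (62 mm inside, floor 30 mm and rim 37.5 mm above the worktop) 98 mm from the axis, 72 degrees apart. Which cup varies; it is never at the front at the start.
- salt_shaker_centre (a point): centre of the salt shaker, clear with a grey dome, 44 mm across and 90 mm high, loose in another cup
- jar_a_centre (a point): centre of a spice jar with a red cap, 45 mm across and 106 mm high, loose in another cup
- jar_b_centre (a point): centre of a spice jar with a red cap, 45 mm across and 106 mm high, loose in another cup
- jar_c_centre (a point): centre of a spice jar with a red cap, 45 mm across and 106 mm high, loose in another cup
- mug_centre (a point): centre of a green and white mug, 78 mm across, 101 mm high, standing to the right of the carousel; a bystander
- honey_jar_centre (a point): centre of a honey jar, 71 mm across, 110 mm high, standing to the left of the carousel; a bystander
- apple0_centre (a point): centre of an apple about 70 mm across, to the left; a bystander
- apple1_centre (a point): centre of an apple about 70 mm across, to the left; a bystander

How it is judged (in metres and radians):
On the way:
1. the pepper mill stands in the middle of the guard rail's opening, brake still off (horizontal distance between pepper_mill_centre and front_place below 0.015 m and value of joint brake_knob below 0.004 m), for 0.1 s.
At the end, for the whole second after the job is handed in: The pepper mill's centre is within 15 mm, in plan, of the place in the middle of the opening; the knob is down by more than 5.5 mm of its 7; the fingers push on the knob with more than 3 N; the turntable is still (under 0.05 rad/s); all five jars stand upright (within 0.12 rad) in their cups (horizontal distance between pepper_mill_centre and front_place below 0.015 m and value of joint brake_knob above 0.0055 m and contact force between the fingers and brake_knob above 3 N and velocity of joint turntable between -0.05 and 0.05 rad/s and angle between each of pepper_mill_centre, salt_shaker_centre, jar_a_centre, jar_b_centre, jar_c_centre's own z axis and vertical below 0.12 rad and height (world z) of pepper_mill_centre below 0.111 m and height (world z) of salt_shaker_centre below 0.081 m and height (world z) of each of jar_a_centre, jar_b_centre, jar_c_centre below 0.089 m); the arm keeps its last pose, push and grip.
It fails at once if a jar is tipped (angle between any of pepper_mill_centre, salt_shaker_centre, jar_a_centre, jar_b_centre, jar_c_centre's own z axis and vertical above 0.35 rad).
It fails at once if a jar is lifted out of its cup (height (world z) of pepper_mill_centre above 0.117 m or height (world z) of salt_shaker_centre above 0.087 m or height (world z) of any of jar_a_centre, jar_b_centre, jar_c_centre above 0.095 m).
It fails at once if the turntable is turned with the brake on (value of joint brake_knob above 0.0055 m and (velocity of joint turntable above 0.4 rad/s or velocity of joint turntable below -0.4 rad/s)).
It fails at once if a bystander is pushed away (distance of any of mug_centre, honey_jar_centre, apple0_centre, apple1_centre from where it was at the start of the episode above 0.03 m).
It also fails if it takes over 48 s, if anything falls off the work surface, if the arm or the gripper's body presses on something with over 40 N, if the wrist force passes 120 N, or if a joint passes its speed limit or range.

## Working session

There is one attempt and no reset: what is moved stays moved. The work goes in short steps, Python scripts to look and compute and a shell command to move; the robot and the scene stay as the last step left them, time stands still between calls to the robot, and variables do not carry over. Pictures are saved under pics/ and viewed, at most 10 in all, crops included, and the job is handed in when it is done.

```bash
mkdir -p pics
python3 - <<'E'
from rig import ctrl
import cv2,numpy as np
for n in("side","top"):
    p,d=ctrl.capture(n);cv2.imwrite(f"pics/{n}0.png",p);np.save(f"{n}0.npy",d)
    c=ctrl.get_calibration(n);print(n,c)
s=ctrl.sense();print(s)
E
```

```text
side {'K': array([[480.27776048,   0.        , 260.76775856],
       [  0.        , 480.27776048, 184.3607826 ],
       [  0.        ,   0.        ,   1.        ]]), 'origin': array([ 619.00653494, 1073.53638852, 1080.19842381]), 'rotation': array([-0.00654872,  0.02806478,  0.91442209, -0.40373472])}
top {'K': array([[355.2093948 ,   0.        , 249.02523746],
       [  0.        , 355.2093948 , 189.01484234],
       [  0.        ,   0.        ,   1.        ]]), 'origin': array([ 324.77952944,   41.87736157, 1324.18762156]), 'rotation': array([-0.08482186,  0.72099217, -0.68343201,  0.07678685])}
{'time_s': 0.1, 'joints': array([ 1.01658365e+00,  3.13448647e-01,  1.49832810e+00,  2.57952279e-05,
        1.33099575e+00, -2.23412599e-01]), 'dq': array([-0.00168321, -0.00297953, -0.00335899, -0.00084325, -0.00210972,
       -0.00023223]), 'tau': array([ 1.66013939e-03, -4.12900794e+01, -2.60144162e+01, -1.86041934e-04,
        3.01771674e-03, -5.43165231e-05]), 'eef_pos': array([170.41635637, 496.34599968, 230.77678844]), 'ee_rot': array([-2.35224767e-04,  1.64649923e-01,  9.86351892e-01, -5.41140192e-04]), 'force': array([-0.35384194, -1.08365106, -0.48826576]), 'wrist_torque': array([ 0.01441818, -0.01281507,  0.03158826]), 'grip_force': 0.0, 'grip_width': 1.0015979677256408}
```

View pics/top0.png

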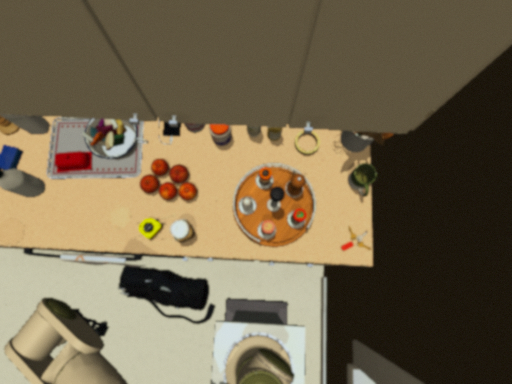

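View pics/side0.png

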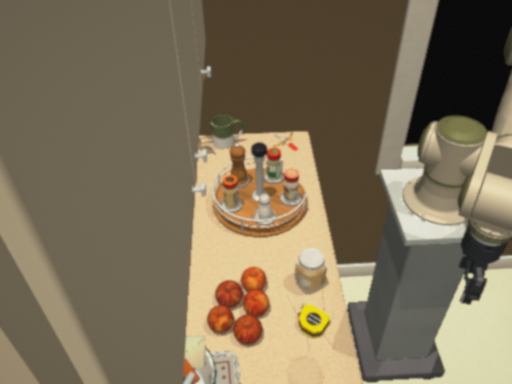

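The top view shows the knob near (277,194), the mill (297,183), salt (248,204), and jars (265,178), (297,217) and (267,230). The arm is at lower left. In the side view the knob is at (260,150) and the mill at (237,160).

```bash
cat > h.py <<'E'
import numpy as np,cv2
from rig import ctrl
from scipy.spatial.transform import Rotation as R
def cal(n):
    c=ctrl.get_calibration(n);q=np.array(c["rotation"]);return c["K"],np.array(c["origin"]),R.from_quat(q[[1,2,3,0]]).as_matrix()
def cloud(n,d):
    K,o,M=cal(n);v,u=np.mgrid[:384,:512]
    P=np.stack([(u-K[0,2])/K[0,0]*d,(v-K[1,2])/K[1,1]*d,d],-1);return P@M.T+o
def ray(n,u,v,z):
    K,o,M=cal(n);r=M@np.array([(u-K[0,2])/K[0,0],(v-K[1,2])/K[1,1],1]);return o+r*(z-o[2])/r[2]
E
python3 - <<'E'
from h import *
for n,k in(("top",(277,194)),("side",(260,150))):
    d=np.load(f"{n}0.npy");P=cloud(n,d);c=ray(n,*k,229);print(n,"ray knob",c.round(1))
    near=np.hypot(P[...,0]-c[0],P[...,1]-c[1])<190
    m=near&(P[...,2]>195)&(P[...,2]<245)&(d>0);
    print("knob",m.sum(),P[m].mean(0).round(1),P[m].min(0).round(1),P[m].max(0).round(1))
    a=np.median(P[m],0)
    rr=np.hypot(P[...,0]-a[0],P[...,1]-a[1])
    for lo,hi in((150,195),(118,150),(100,150)):
        m2=((rr>60)&(rr<135)&(P[...,2]>lo)&(P[...,2]<hi)&(d>0)).astype(np.uint8)
        N,L,S,C=cv2.connectedComponentsWithStats(m2)
        for i in range(1,N):
            if S[i,4]>5:
                q=P[L==i];print(lo,S[i,4],C[i].round(1),q.mean(0).round(1),q.max(0).round(1))
    rim=(rr>138)&(rr<158)&(P[...,2]>45)&(P[...,2]<85)&(d>0)
    th=np.degrees(np.arctan2(P[...,1]-a[1],P[...,0]-a[0]))[rim]
    print("rail",rim.sum(),np.histogram(th%360,bins=np.arange(0,361,10))[0])
    p=cv2.imread(f"pics/{n}0.png");x,y=(275,203) if n=="top" else(260,185)
    cv2.imwrite(f"pics/{n}0c.png",cv2.resize(p[y-52:y+52,x-60:x+60],None,fx=5.5,fy=5.5,interpolation=cv2.INTER_CUBIC))
    t=(rr<250)
    print("worktop z",np.median(P[(rr>160)&(rr<190)&(d>0)],0).round(1))
E
```

```text
top ray knob [568.2 -27.6 229. ]
knob 184 [568.5 -28.3 224.2] [547.3 -50.8 201.7] [593.1  -5.7 232.5]
150 164 [298.3 180.6] [ 632.4 -101.5  164.3] [657.7 -77.8 184.8]
118 137 [265.3 174. ] [658.1   9.5 134.5] [680.4  31.5 143.4]
118 16 [295.3 186.4] [618.8 -95.4 136.1] [633.2 -79.9 142.2]
118 21 [247.2 201.8] [559.4  67.  120.3] [569.1  75.3 124.4]
118 148 [299.6 215.4] [ 519.1 -112.4  135.4] [541.5 -90.7 142.9]
118 142 [268.  227.1] [473.9  -7.5 135.9] [495.1  12.9 142.2]
100 148 [265.3 174.5] [657.    9.6 132.3] [680.4  31.5 143.4]
100 22 [295.5 187. ] [618.7 -97.  128.3] [633.2 -79.9 142.2]
100 75 [247.  201.6] [561.1  67.9 115.5] [578.9  82.6 124.4]
100 156 [299.4 215.7] [ 518.5 -111.8  133.9] [541.5 -90.7 142.9]
100 151 [267.8 227.4] [473.   -7.1 134.1] [495.1  14.8 142.2]
rail 334 [10 12 11 15 11 14 13 10  9 11 11 10 11 13 11 12  4  0  0  0  0  0  0  8
 10 12 10 11 14 12 13  6 11 14 13 12]
worktop z [721.1 -41.6 692.8]
side ray knob [569.2  -4.  229. ]
knob 213 [572.8 -17.8 219.7] [550.3 -47.6 199.5] [595.   -0.7 232.1]
150 156 [236.6 150.4] [637.1 -91.2 162.5] [661.  -73.  180.6]
118 152 [273.3 153.7] [ 522.9 -104.2  132.7] [543.2 -86.2 142.1]
118 100 [237.1 158.9] [637.  -83.2 135.3] [661.3 -72.6 149.7]
118 175 [291.  175.1] [477.7   0.9 132.4] [498.8  18.3 140.3]
118 182 [229.2 181.7] [662.4  17.3 132.1] [684.7  36.  140.9]
118 20 [263.6 196.5] [564.6  74.1 119.7] [574.7  87.3 122.7]
100 214 [273.3 155.9] [ 523.1 -101.8  125.8] [545.4 -86.2 142.1]
100 149 [237.3 160.9] [636.8 -84.3 126.5] [661.3 -72.6 149.7]
100 240 [291.  177.3] [478.    3.5 126. ] [498.8  20.5 140.3]
100 244 [229.5 183.8] [662.1  19.7 126. ] [684.7  37.5 140.9]
100 103 [263.8 199.1] [564.   77.3 112.3] [580.6  88.5 122.7]
rail 211 [12 11  9 11  4  5  8  0  2  0  3  2  5  6 10 12 14  0  0  0  0  0  0  7
  0  1  2  5  4  0  8 13 21 12 13 11]
worktop z [6.568e+02 6.770e+01 5.000e-01]
```

View pics/top0c.png

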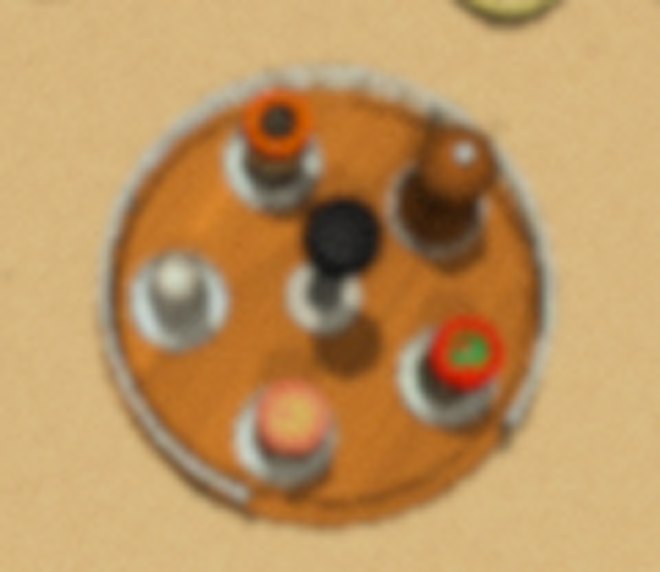

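View pics/side0c.png

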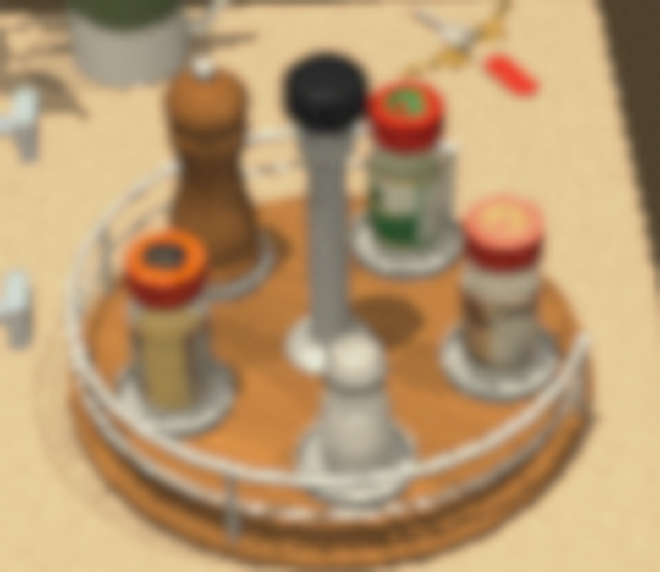

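Top crop: the rail's gap faces the bottom of the image, ending near (248,495) and (510,430). The mill is at upper right (465,155). The side crop agrees: knob (325,90), mill (210,170), all jars upright. Next: precise fits and the move maths.

```bash
cat >> h.py <<'E'
from scipy.optimize import least_squares
def fit(d,n,c0):
    P=cloud(n,d);z=P[...,2];out={}
    rr=np.hypot(P[...,0]-c0[0],P[...,1]-c0[1]);ok=d>0
    q=P[ok&(rr<40)&(z>222)&(z<240)];out["knobtop"]=q.mean(0)
    # upper rail wire: 55..85 high
    q=P[ok&(rr>132)&(rr<162)&(z>60)&(z<80)]
    s=least_squares(lambda p:np.hypot(q[:,0]-p[0],q[:,1]-p[1])-147,c0[:2],loss="soft_l1",f_scale=2).x
    out["rail"]=s
    th=np.sort(np.degrees(np.arctan2(q[:,1]-s[1],q[:,0]-s[0]))%360)
    i=np.argmax(np.diff(th));out["gap"]=(th[i],th[i+1],(th[i]+th[i+1])/2)
    q=P[ok&(rr>60)&(rr<135)&(z>160)&(z<195)];out["mill"]=q.mean(0);out["mz"]=z[ok&(rr>60)&(rr<135)&(z<195)].max()
    return out
E
python3 - <<'E'
from h import *
for n in("top","side"):
    o=fit(np.load(f"{n}0.npy"),n,np.array([569,-28.]))
    print(n,{k:np.round(v,1) for k,v in o.items()})
    c=o["rail"];m=o["mill"];print(" mill angle/r",np.degrees(np.arctan2(m[1]-c[1],m[0]-c[0]))%360,np.hypot(*(m[:2]-c)))
s=ctrl.sense();q=s["ee_rot"];M=R.from_quat(q[[1,2,3,0]]).as_matrix();print(M.round(3))
print("shift /200 to knob, z 275:",(M.T@(np.array([569,-28,275])-s["eef_pos"])/200).round(3))
E
```

```text
top {'knobtop': array([570.4, -29.5, 226.5]), 'rail': array([570.2, -29.7]), 'gap': array([161.8, 235.4, 198.6]), 'mill': array([ 634.3, -103.2,  166.9]), 'mz': np.float64(184.8)}
 mill angle/r 311.055340311452 97.54210289525194
side {'knobtop': array([572.8, -23.7, 226. ]), 'rail': array([571.9, -26.9]), 'gap': array([160.6, 235.9, 198.2]), 'mill': array([637.1, -94.6, 166.6]), 'mz': np.float64(180.6)}
 mill angle/r 313.9378839290125 93.9898804764973
[[-0.946  0.325 -0.001]
 [ 0.325  0.946 -0.001]
 [ 0.    -0.001 -1.   ]]
shift /200 to knob, z 275: [-2.736 -1.833 -0.22 ]
```

```bash
python3 -m pendant '[[[0,0,-0.22,0,0.7],[-0.2,-0.13,-0.22,0,0.7],[-0.4,-0.27,-0.22,0,0.7],[-0.6,-0.4,-0.22,0,0.7],[-0.8,-0.54,-0.22,0,0.7],[-1,-0.67,-0.22,0,0.7],[-1,-0.67,-0.22,0,0.7],[-1,-0.67,-0.22,0,0.7]]]' 40
python3 -m pendant '[[[-0.2,-0.13,0,0,0.7],[-0.4,-0.27,0,0,0.7],[-0.6,-0.4,0,0,0.7],[-0.8,-0.54,0,0,0.7],[-1,-0.67,0,0,0.7],[-1,-0.67,0,0,0.7],[-1,-0.67,0,0,0.7]]]'
cat >> h.py <<'E'
def go(x,y,z):
    s=ctrl.sense();q=s["ee_rot"];M=R.from_quat(q[[1,2,3,0]]).as_matrix()
    print("t",s["time_s"],"pos",s["eef_pos"].round(1),"yaw",np.degrees(np.arctan2(M[1,0],M[0,0])).round(2),"q6",s["joints"][5].round(3),"w",round(s["grip_width"],3),"gf",s["grip_force"],"F",np.round(s["force"],1),"T",np.round(s["wrist_torque"],2))
    print("shift",(M.T@(np.array([x,y,z])-s["eef_pos"])/200).round(4))
E
python3 -c "
from h import *
go(570.5,-28.5,270)"
```

```text
time_s: 0.9
eef_pos: [316.5, 304.3, 275.2]
ee_rot: [-0.0, 0.166, 0.986, -0.0]
force: [-1.0, 0.0, 0.2]
grip_width: 0.696
grip_force: 0.0
time_s: 1.6
eef_pos: [461.7, 114.0, 274.9]
ee_rot: [-0.001, 0.164, 0.986, 0.0]
force: [0.2, 0.4, 0.1]
grip_width: 0.7
grip_force: 0.0
t 1.6 pos [461.7 114.  274.9] yaw 161.07 q6 -1.246 w 0.7 gf 0.0 F [0.2 0.4 0.1] T [ 0.01 -0.07  0.01]
shift [-0.7459 -0.4972  0.0234]
```

```bash
python3 -m pendant '[[[-0.2,-0.13,0,0,0.7],[-0.4,-0.27,0,0,0.7],[-0.6,-0.4,0,0,0.7],[-0.7,-0.467,0,0,0.7],[-0.746,-0.497,0.02,0,0.7],[-0.746,-0.497,0.02,0,0.7],[-0.746,-0.497,0.02,0,0.7],[-0.746,-0.497,0.02,0,0.7]]]'
python3 - <<'E'
from h import *
go(570.5,-28.5,191)
p,d=ctrl.capture("side");cv2.imwrite("pics/s1.png",cv2.resize(p[100:220,180:330],None,fx=4,fy=4))
E
```

```text
time_s: 2.4
eef_pos: [570.1, -27.6, 271.8]
ee_rot: [0.0, 0.164, 0.987, 0.0]
force: [0.0, -0.4, -0.3]
grip_width: 0.698
grip_force: 0.0
t 2.4 pos [570.1 -27.6 271.8] yaw 161.16 q6 -1.496 w 0.698 gf 0.0 F [ 0.  -0.4 -0.3] T [-0.06  0.04 -0.03]
shift [-0.0031 -0.0035  0.4039]
```

View pics/s1.png

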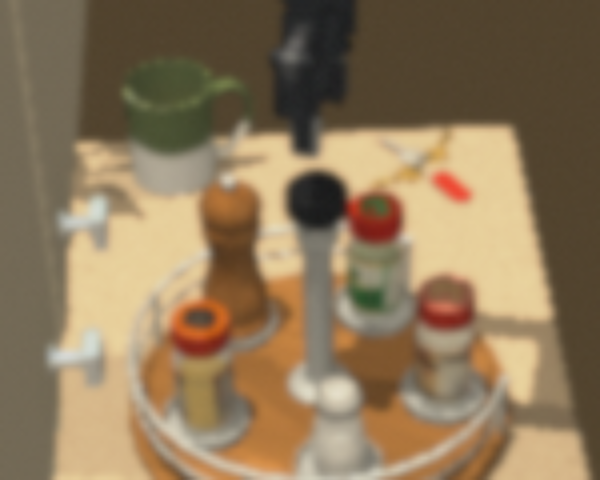

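The crop shows the fingers at (308,140), just above the knob (316,200). They are aligned, and nothing has been disturbed. Now descend and close.

```bash
python3 -m pendant '[[[-0.003,-0.004,0.1,0,0.7],[-0.003,-0.004,0.16,0,0.7],[-0.003,-0.004,0.2,0,0.7],[-0.003,-0.004,0.24,0,0.7],[-0.003,-0.004,0.28,0,0.7],[-0.003,-0.004,0.32,0,0.7],[-0.003,-0.004,0.36,0,0.7],[-0.003,-0.004,0.39,0,0.7],[-0.003,-0.004,0.4,0,0.7],[-0.003,-0.004,0.4,0,0.7]]]' 25
python3 -c "
from h import *
go(570.5,-28.5,191)"
```

```text
time_s: 3.45
eef_pos: [570.9, -30.3, 191.1]
ee_rot: [-0.0, 0.165, 0.986, 0.0]
force: [-0.2, -1.1, -0.4]
grip_width: 0.704
grip_force: 0.0
t 3.45 pos [570.9 -30.3 191.1] yaw 161.04 q6 -1.498 w 0.704 gf 0.0 F [-0.2 -1.1 -0.4] T [-0.01  0.04 -0.03]
shift [0.0048 0.0078 0.0005]
```

Close in small steps.

```bash
python3 -m pendant '[[[0,0,0,0,0.66],[0,0,0,0,0.62],[0,0,0,0,0.58],[0,0,0,0,0.56],[0,0,0,0,0.54],[0,0,0,0,0.52],[0,0,0,0,0.5],[0,0,0,0,0.5],[0,0,0,0,0.5]]]' 25
python3 - <<'E'
from h import *
go(570.5,-28.5,191)
p,d=ctrl.capture("side");cv2.imwrite("pics/s2.png",cv2.resize(p[100:220,180:330],None,fx=4,fy=4))
E
```

```text
time_s: 4.35
eef_pos: [571.7, -28.5, 191.9]
ee_rot: [0.001, 0.164, 0.986, 0.002]
force: [4.6, 10.0, 1.9]
grip_width: 0.53
grip_force: 25.7
t 4.35 pos [571.7 -28.5 191.9] yaw 161.09 q6 -1.498 w 0.53 gf 25.73771486597252 F [ 4.6 10.   1.9] T [ 1.54 -0.59  0.  ]
shift [ 0.0057 -0.0019  0.0045]
```

View pics/s2.png

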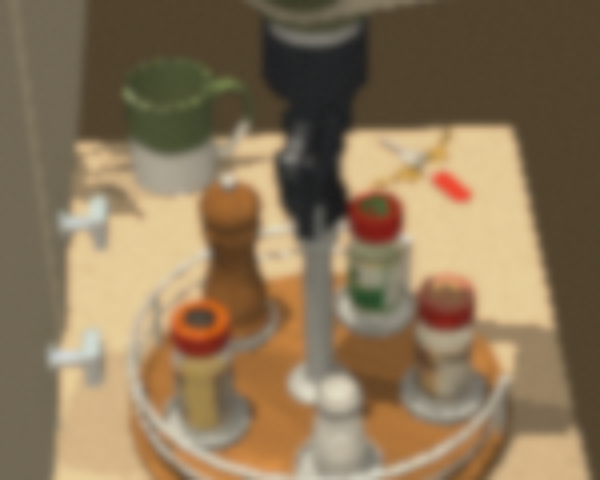

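The fingers hold the knob at crop (315,215). The lateral force means the hand is off-centre by 1–2 mm toward tool −y, so I'll relieve it, and lift a hair.

```bash
python3 -m pendant '[[[0,0.006,-0.004,0,0.5],[0,0.011,-0.008,0,0.5],[0,0.011,-0.008,0,0.5]]]'
python3 -c "
from h import *
go(570.5,-28.5,191)"
```

```text
time_s: 4.7
eef_pos: [571.7, -28.3, 192.5]
ee_rot: [-0.0, 0.165, 0.986, -0.0]
force: [2.7, -1.0, -5.3]
grip_width: 0.532
grip_force: 27.0
t 4.7 pos [571.7 -28.3 192.5] yaw 161.04 q6 -1.494 w 0.532 gf 27.00288719875971 F [ 2.7 -1.  -5.3] T [ 0.08 -0.48  0.04]
shift [ 0.0053 -0.0027  0.0076]
```

```bash
python3 -m pendant '[[[0,0,0,0.003,0.5],[0,0,0,0.009,0.5],[0,0,0,0.018,0.5],[0,0,0,0.03,0.5],[0,0,0,0.043,0.5],[0,0,0,0.056,0.5],[0,0,0,0.069,0.5],[0,0,0,0.081,0.5],[0,0,0,0.09,0.5],[0,0,0,0.096,0.5],[0,0,0,0.1,0.5],[0,0,0,0.1,0.5]]]'
python3 - <<'E'
from h import *
go(570.5,-28.5,191)
p,d=ctrl.capture("top");o=fit(d,"top",np.array([570.5,-28.5]));c=o["rail"];m=o["mill"]
print({k:np.round(v,1) for k,v in o.items()},np.degrees(np.arctan2(m[1]-c[1],m[0]-c[0]))%360)
cv2.imwrite("pics/t3.png",cv2.resize(p[145:255,210:340],None,fx=5,fy=5))
E
```

```text
time_s: 5.9
eef_pos: [571.7, -28.2, 192.6]
ee_rot: [-0.0, 0.318, 0.948, 0.0]
force: [5.3, -0.3, -7.7]
grip_width: 0.531
grip_force: 26.9
t 5.9 pos [571.7 -28.2 192.6] yaw 142.96 q6 -1.178 w 0.531 gf 26.861229262431152 F [ 5.3 -0.3 -7.7] T [ 0.1  -0.91 -0.05]
shift [ 0.004  -0.005   0.0078]
{'knobtop': array([584.5,   4.9, 235.4]), 'rail': array([570.7, -29.6]), 'gap': array([132. , 235.1, 183.6]), 'mill': array([ 598.9, -134.7,  163.2]), 'mz': np.float64(166.0)} 285.0311743911839
```

View pics/t3.png

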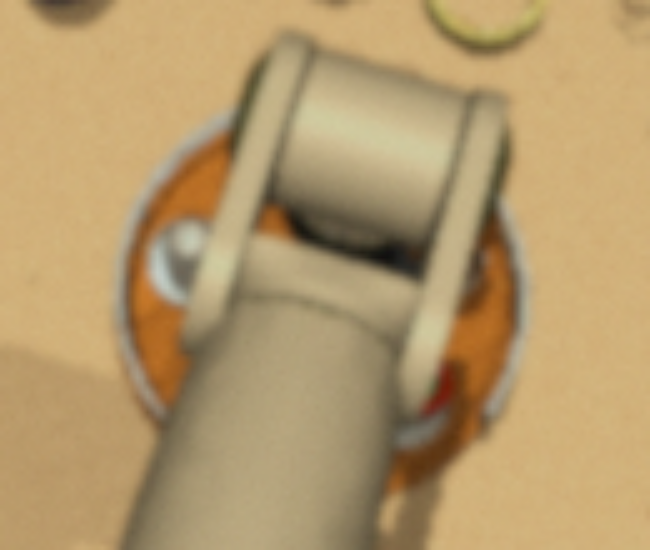

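The arm hides the mill in the top view (rail still visible around it, salt at (180,255)), so I'll use the side camera for the mill.

```bash
cat >> h.py <<'E'
def millside(k=""):
    p,d=ctrl.capture("side");P=cloud("side",d);c=np.array([571,-28.5])
    hsv=cv2.cvtColor(p,cv2.COLOR_BGR2HSV)
    rr=np.hypot(P[...,0]-c[0],P[...,1]-c[1]);m=((rr>55)&(rr<145)&(P[...,2]>150)&(P[...,2]<190)&(d>0)).astype(np.uint8)
    N,L,S,C=cv2.connectedComponentsWithStats(m)
    for i in range(1,N):
        if S[i,4]>15:
            q=P[L==i];x=q.mean(0)
            # visible surface -> centre: circle fit, head radius free
            s=least_squares(lambda a:np.hypot(q[:,0]-a[0],q[:,1]-a[1])-a[2],[x[0],x[1]-8,20],bounds=([0,-999,14],[999,999,29]),loss="soft_l1",f_scale=2).x
            f=lambda v:(round(np.degrees(np.arctan2(v[1]-c[1],v[0]-c[0]))%360,1),round(np.hypot(v[0]-c[0],v[1]-c[1]),1))
            print("blob",S[i,4],C[i].round(),x.round(1),"zmax",q[:,2].max().round(1),"mean ang/r",f(x),"fit",s.round(1),f(s),"bgr",p[L==i].mean(0).round())
    return p,d
E
python3 -c "
from h import *
millside()"
python3 -m pendant '[[[-0.002,0.001,0.002,0.003,0.5],[-0.004,0.003,0.004,0.009,0.5],[-0.004,0.003,0.004,0.018,0.5],[-0.004,0.003,0.004,0.03,0.5],[-0.004,0.003,0.004,0.045,0.5],[-0.004,0.003,0.004,0.06,0.5],[-0.004,0.003,0.004,0.075,0.5],[-0.004,0.003,0.004,0.09,0.5],[-0.004,0.003,0.004,0.105,0.5],[-0.004,0.003,0.004,0.12,0.5],[-0.004,0.003,0.004,0.135,0.5],[-0.004,0.003,0.004,0.15,0.5]]]'
python3 -m pendant '[[[0,0,0,0.015,0.5],[0,0,0,0.03,0.5],[0,0,0,0.045,0.5],[0,0,0,0.06,0.5],[0,0,0,0.075,0.5],[0,0,0,0.09,0.5],[0,0,0,0.105,0.5],[0,0,0,0.118,0.5],[0,0,0,0.128,0.5],[0,0,0,0.135,0.5],[0,0,0,0.139,0.5],[0,0,0,0.14,0.5]]]'
python3 -c "
from h import *
go(570.5,-28.5,191);p,d=millside();cv2.imwrite('pics/s4.png',cv2.resize(p[100:240,180:340],None,fx=4,fy=4))"
```

```text
blob 65 [242. 148.] [ 621.3 -105.   159.6] zmax 169.2 mean ang/r (np.float64(303.3), np.float64(91.6)) fit [ 608.6 -113.7   19.6] (np.float64(293.8), np.float64(93.1)) bgr [ 57. 101. 147.]
time_s: 7.2
eef_pos: [572.1, -28.0, 192.4]
ee_rot: [-0.001, 0.531, 0.847, -0.0]
force: [-2.8, 1.4, -1.7]
grip_width: 0.53
grip_force: 27.6
time_s: 8.4
eef_pos: [572.4, -28.0, 192.4]
ee_rot: [-0.0, 0.702, 0.712, -0.0]
force: [-5.1, 1.6, 2.3]
grip_width: 0.528
grip_force: 27.9
t 8.4 pos [572.4 -28.  192.4] yaw 90.82 q6 -0.268 w 0.528 gf 27.866407261462882 F [-5.1  1.6  2.3] T [0.28 0.56 0.05]
shift [-0.0024 -0.0093  0.0071]
blob 70 [276. 148.] [516.  -98.9 160.7] zmax 169.4 mean ang/r (np.float64(232.0), np.float64(89.3)) fit [ 518.8 -107.2   14. ] (np.float64(236.5), np.float64(94.5)) bgr [ 44.  78. 115.]
```

View pics/s4.png

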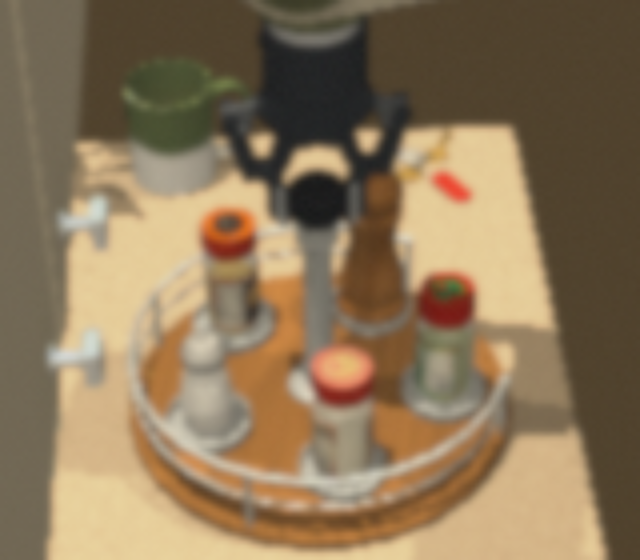

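Partway round: all jars are upright and the mill is at crop (375,250), to the right of the knob. Now the remaining ~43° (0.24).

```bash
python3 -m pendant '[[[0,-0.003,-0.003,0.003,0.5],[0,-0.003,-0.004,0.009,0.5],[0,-0.003,-0.005,0.018,0.5],[0,-0.003,-0.005,0.03,0.5],[0,-0.003,-0.005,0.045,0.5],[0,-0.003,-0.005,0.06,0.5],[0,-0.003,-0.005,0.075,0.5],[0,-0.003,-0.005,0.09,0.5],[0,-0.003,-0.005,0.105,0.5],[0,-0.003,-0.005,0.12,0.5]]]'
python3 -m pendant '[[[0,0,0,0.015,0.5],[0,0,0,0.03,0.5],[0,0,0,0.045,0.5],[0,0,0,0.06,0.5],[0,0,0,0.075,0.5],[0,0,0,0.089,0.5],[0,0,0,0.101,0.5],[0,0,0,0.11,0.5],[0,0,0,0.116,0.5],[0,0,0,0.12,0.5],[0,0,0,0.12,0.5],[0,0,0,0.12,0.5]]]'
python3 -c "
from h import *
go(570.5,-28.5,191);p,d=millside();cv2.imwrite('pics/s5.png',cv2.resize(p[100:240,180:340],None,fx=4,fy=4))
p,d=ctrl.capture('top');cv2.imwrite('pics/t5.png',cv2.resize(p[145:255,210:340],None,fx=5,fy=5))"
```

```text
time_s: 9.45
eef_pos: [572.5, -28.1, 192.6]
ee_rot: [0.0, 0.824, 0.567, 0.0]
force: [4.4, 2.8, -9.0]
grip_width: 0.534
grip_force: 27.0
time_s: 10.65
eef_pos: [572.6, -28.2, 192.5]
ee_rot: [0.0, 0.915, 0.403, 0.001]
force: [6.1, 2.5, -8.9]
grip_width: 0.53
grip_force: 27.0
t 10.65 pos [572.6 -28.2 192.5] yaw 47.56 q6 0.487 w 0.53 gf 26.973265783453826 F [ 6.1  2.5 -8.9] T [ 0.25 -1.06 -0.01]
shift [-0.0084 -0.0068  0.0077]
blob 165 [289. 157.] [480.6 -47.  162.5] zmax 181.4 mean ang/r (np.float64(191.6), np.float64(92.3)) fit [480.  -48.2  14.6] (np.float64(192.2), np.float64(93.1)) bgr [ 64. 102. 143.]
```

View pics/s5.png

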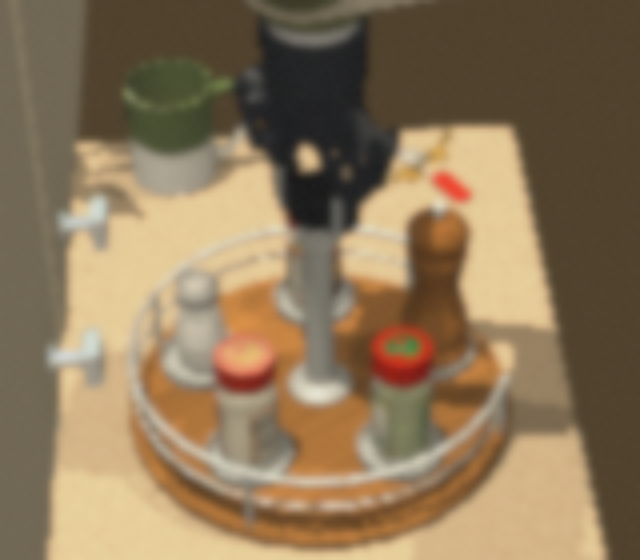

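Mill is at crop (438,290), in the opening, and all jars are upright. As a cross-check, I'll intersect the ray through its metal tip with z=180, calibrated against the first picture.

```bash
python3 -c "
from h import *
c=np.array([571,-28.5])
# tip px: start crop (204,66)/5.5+(200,133); now (438,208)/4+(180,100)
for u,v in((200+204/5.5,133+66/5.5),(180+438/4,100+208/4)):
  a=ray('side',u,v,181)[:2];print(a,np.degrees(np.arctan2(*(a-c)[::-1]))%360,np.hypot(*(a-c)))
"
python3 -m pendant '[[[-0.002,-0.002,0.004,0,0.5],[-0.003,-0.003,0.005,0,0.5],[-0.003,-0.003,0.005,0,0.5],[-0.003,-0.003,0.005,0,0.5]]]'
```

```text
[634.86072288 -94.25514054] 314.1626456375167 91.66204467264974
[478.73146045 -48.95416773] 192.499245340302 94.50849892135246
time_s: 11.15
eef_pos: [572.6, -28.2, 192.5]
ee_rot: [0.001, 0.915, 0.403, 0.002]
force: [10.9, 3.1, -5.2]
grip_width: 0.532
grip_force: 27.4
```

The equal-radius construction (98 mm) puts the mill at about 197.8° against an opening middle of 198.4°, about 1 mm off and well inside 15 mm. My sideways correction had the wrong sign. I'll undo it, then press down while still gripping.

```bash
python3 -m pendant '[[[0.003,0.003,0,0,0.5],[0.005,0.005,0.003,0,0.5],[0.005,0.005,0.005,0,0.5],[0.005,0.005,0.005,0,0.5]]]' 40
python3 -m pendant '[[[0,0,0.005,0,0.5],[0,0,0.01,0,0.5],[0,0,0.015,0,0.5],[0,0,0.02,0,0.5],[0,0,0.025,0,0.5],[0,0,0.03,0,0.5],[0,0,0.035,0,0.5],[0,0,0.035,0,0.5]]]'
python3 -c "
from h import *
go(570.5,-28.5,185)"
```

```text
time_s: 11.55
eef_pos: [572.7, -28.2, 191.5]
ee_rot: [0.0, 0.915, 0.404, 0.0]
force: [-0.4, 2.7, 2.9]
grip_width: 0.526
grip_force: 42.7
time_s: 12.35
eef_pos: [572.8, -28.2, 185.5]
ee_rot: [0.0, 0.915, 0.404, 0.001]
force: [-4.2, 2.9, 13.0]
grip_width: 0.527
grip_force: 43.8
t 12.35 pos [572.8 -28.2 185.5] yaw 47.65 q6 0.486 w 0.527 gf 43.77308238570549 F [-4.2  2.9 13. ] T [ 0.54  0.64 -0.08]
shift [-0.0088 -0.0074  0.0022]
```

```bash
python3 -m pendant '[[[0,0,0.004,0,0.5],[0,0,0.008,0,0.5],[0,0,0.008,0,0.5],[0,0,0.008,0,0.5],[0,0,0.008,0,0.5],[0,0,0.008,0,0.5]]]'
python3 -c "
from h import *
go(570.5,-28.5,185);p,d=millside();cv2.imwrite('pics/s6.png',cv2.resize(p[100:240,180:340],None,fx=4,fy=4))"
```

```text
time_s: 12.95
eef_pos: [572.8, -28.2, 185.4]
ee_rot: [0.001, 0.915, 0.404, 0.001]
force: [-8.1, 4.5, 22.9]
grip_width: 0.526
grip_force: 44.8
t 12.95 pos [572.8 -28.2 185.4] yaw 47.66 q6 0.486 w 0.526 gf 44.83894331542615 F [-8.1  4.5 22.9] T [ 0.75  1.47 -0.04]
shift [-0.009  -0.0076  0.002 ]
blob 165 [289. 157.] [480.4 -47.3 162.5] zmax 182.1 mean ang/r (np.float64(191.7), np.float64(92.6)) fit [480.4 -47.8  14.3] (np.float64(192.0), np.float64(92.6)) bgr [ 64. 103. 144.]
```

View pics/s6.png

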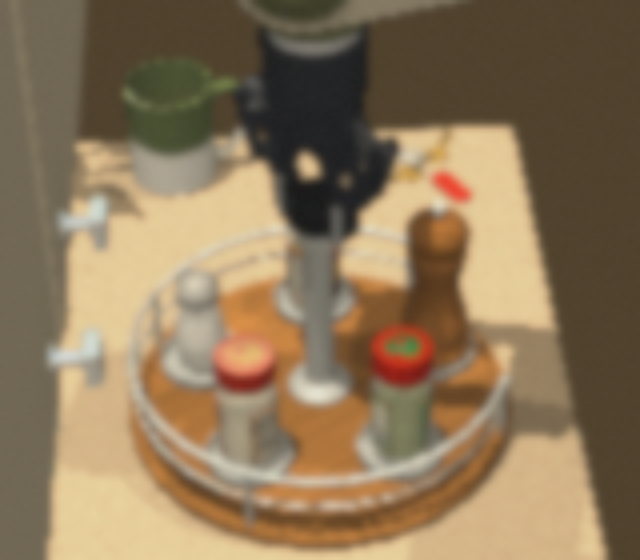

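The knob is hard on its stop: it went down 7 mm, then the force rose to 23 N with no further travel. The mill hasn't moved (438,290) and the jars are upright. Handing in.

```bash
python3 -c "
from rig import ctrl
print(ctrl.finish_job())"
```

```text
the job is handed in; nothing more can be done
None
```

I turned the pepper mill to within about 1 mm (estimated) of the middle of the opening with the brake knob up, then pushed the knob about 7 mm down onto its stop. I handed the job in at about 13 s with the hand still holding it at about 23 N and the jars upright; no verdict came back.

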